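# Fetch the padlock from behind another on a lock-out hook

### The arm

A 7-joint arm with a two-finger parallel gripper is mounted at the origin on the work surface. World frame = base frame: x ahead of the robot, y to its left, z up, the work surface at z = 0. Lengths are in m, angles in rad, forces in N, time in s.
With the tool pointing down it reaches from about 0.35 to 0.9 m from the base axis. Payload 8.1 kg.
Tool frame: the origin (TCP) lies at the very end of the fingers, on their centre line; the grasp point (between the pads) lies 19 mm behind it (grasp_offset is the distance from the TCP to the grasp point, in m); z points along the fingers, y is the line along which they close (so a half turn about z gives the same grasp; the last joint's range is limited). The gripper opens to 92 mm and grips with 3 to 60 N. Pads are 19 mm wide; open, the fingers measure 130 mm over their backs; the gripper's body (75 mm by 190 mm) begins 47 mm behind the grasp point.
Start: joints at [1.073, 0.434, 0.025, 1.573, -0.012, 1.134, -0.075], TCP at [0.24, -0.577, 0.227] pointing down, gripper open.
Joint ranges: [-2.62, 2.62], [-0.44, 2.09], [-1.27, 1.32], [0.08, 2.57], [-1.32, 4.46], [0.12, 2], [-2.74, 2.74]. Speed limits (rad/s): [2.22, 2.22, 3.01, 3.01, 3.14, 3.14, 3.14].

### API

Orientations are given as a rotation vector (axis times angle).
In Python, from cell import observe, get_image, camera_params, sign_off, silhouettes, grasp_offset gives the robot as it stands. The module is installed in compiled form; this text tells all that it offers.
- The arm moves only by the tool jog_arm, never from a script. Its argument "motion" is a list that holds one entry, the list of rows, each a list of 7 numbers: the shift along the tool's x, y, z in m, then the turn, a rotation vector about the tool's x, y, z in rad, then the closure, from -1 (fully open) to 1 (shut), so that 0 is half open. In form: [[[dx, dy, dz, wx, wy, wz, hand], ...]]. A call has 1 to 10 rows; each row is the pose to reach, as a shift and turn from the pose commanded when the call began, along the tool's axes at that moment; what a row does not reach only later rows make up. A row lasts 1/12 s, in which the tool goes at most 41.7 mm and 7.16 degrees, less where a joint would pass 70% of its speed; a pose out of reach is approached as far as the arm can. A call with a gripper value outside its range is refused whole. The fingers move at their own pace and stop on an object; "force" is the grip in N (left out, the last holds). Time passes only in rows, so rows that repeat a pose let the fingers close. It gives the time, the measured TCP pose, the force, the opening and the grip force at its end, in the units of the state.
- observe(): the state, without advancing time (a new reading comes with each control period).
- get_image(name): name is "scene" or "top" or "wrist"; returns the picture (400x640x3 uint8, red, green, blue); there is no depth.
- camera_params(name): a dict with "vertical_fov" (degrees; the focal length in pixels is half the picture's height over the tangent of half this angle, whatever the lens; pixels are square), "cx", "cy" (the principal point, pixels), "dist_coeffs" ([k1, k2, p1, p2, k3] as OpenCV has them; the pictures are not rectified), "T" (4x4, takes a point from camera to world coordinates). Camera axes: x right, y down, z forward; pixel columns grow to the right and rows downward; lengths in m; the calibration is good to about 2 mm. A picture is of the moment at which its call begins: read the wrist's pose just before it. camera_params takes no time and is no camera call; for the wrist camera it gives the pose at the moment of the call.
- sign_off(): hands the job in; it is judged then, once.
Trained networks look in the newest picture that a camera, given by its name, has taken for a name from the list of things; names that differ only in an ending like _2 or _b are one class to them, and where a whole thing is asked for, a point or a joint stands for the part that bears it (a point fixed in the world has none). Each returns a list of dicts, best first, with "p" (0 to 1); they miss things now and then, are a little off and sometimes report something else, mostly with a low value. They report only what shows in the picture. A call takes as long as a camera call. They do not tell look-alikes from the thing itself.
- silhouettes(query, camera): "mask" (400x640 bool, what is visible of it) and "pixel" ([column, row] in pixels, amid what is visible of it).
The state is a dict: "clock": time; "joints": joint angles; "dq": joint speeds; "joint_efforts": joint torques, N m; "position": TCP position; "ee_rot": TCP orientation; "force": force on the tool from outside, world axes, zero at the start; "ft_torque": the same for the moment, N m; "width": opening from 0.0 (shut) to 1.0 (fully open); "gripper_force": force on a finger pad.
Only numpy, scipy, OpenCV 4.12 (cv2) and the standard library are available. Lean on these libraries where they do the work, as an engineer would, in place of code of your own. Each camera call takes 0.05 s, during which the arm holds its last target. There are 200 camera calls.

### The job

We need the blue padlock to lock off the machine, but it hangs behind the red one on the same hook. Take the red padlock off and hang it on the empty hook, then take the blue padlock off and stand it upright in the yellow tray. Leave both there.

Things in the scene. Friction and masses are not known exactly. Their poses are not given: they have to be found in the camera images.
- red_lock: Red padlock, 0.32 kg. Origin: centre of its underside, z up. Body 30 (x) x 60 (y) x 48 mm (z). Steel shackle, a closed 8 mm loop in the y-z plane, 48 mm wide outside, 32 inside: straight legs z = 48 to 92, round top to 116 (inside 108). Pinch the legs from above along y at z 80 to 95. Hangs 80-95 mm before the post of a hook built like spare_hook, whose rod runs along the lock's x, tip to -x.
- blue_lock: Blue padlock, same shape, size, axes and origin as the red one. It starts behind it (robot's far side) on the same hook, 35-42 mm before that hook's post, facing the same way. To unhook either: lift 20 to 30 mm to clear the upturned tip, pull along its -x (red 80 mm or more, blue 130). A green padlock standing on the bench is not needed.
- spare_hook: The empty hook: fixed stand, grey foot 110 x 90 x 12 mm, 18 mm post, 10 mm steel rod bent from the post's top. Origin on the bench under the post. The rod points to the stand's -x (roughly to the robot), level, axis at z = 180 mm out to x = -125, then turned up to its tip, x = -140, top z = 197: the highest point. A padlock hanging on it has its underside at z = 77 mm.
- tray: Fixed shallow yellow tray, 150 x 150 mm, 22 mm high, walls and floor 4 mm thick (142 mm clear inside). Origin: centre of its underside; the inner floor is at z = 4 mm.
Things that resemble listed ones, but are neither listed nor needed, are in the scene too. What is meant by the tray is not orange, and is the larger of those in its own colour. What is meant by the red_lock is not purple, and is the larger of those in its own colour.

How it is judged:
By the outcome, as a careful person would: the job done as asked, in the order asked, and still so for the second after the job is handed in, with the robot touching nothing.
It also fails if it takes over 64 s, if anything falls off the work surface, if the arm or the gripper's body presses on something with over 40 N, if the wrist force passes 120 N, or if a joint passes its speed limit or range.

## Working session

There is one attempt and no reset: what is moved stays moved. The work goes in short steps, Python scripts to look and compute and a tool call to move; the robot and the scene stay as the last step left them, time stands still between calls to the robot, and variables do not carry over. Pictures are saved under pics/ and viewed, at most 12 in all, crops included, and the job is handed in when it is done.

Besides the shell and the picture viewer there is one more tool, called after ">>>" by a JSON object that holds its "name" and its "arguments". jog_arm: Moves the arm, as the interface text tells. Its arguments: {"type":"object","properties":{"motion":{"type":"array"},"force":{"type":"number"}},"required":["motion"]}

```bash
mkdir -p pics; python3 - <<'E'
from cell import *
import cv2,numpy as np
s=observe();print({k:np.round(v,3).tolist() for k,v in s.items()},grasp_offset if not callable(grasp_offset) else grasp_offset())
for c in("scene","top","wrist"):
    im=get_image(c);cv2.imwrite(f"pics/{c}0.png",im[:,:,::-1]);p=camera_params(c);print(c,p["vertical_fov"],p["cx"],p["cy"],p["dist_coeffs"],np.round(p["T"],3).tolist())
a=np.vstack([cv2.imread("pics/scene0.png"),cv2.imread("pics/top0.png")]);
E
```

```text
{'clock': 0.0, 'joints': [1.073, 0.435, 0.025, 1.574, -0.012, 1.134, -0.075], 'dq': [-0.002, 0.003, -0.0, -0.001, 0.002, 0.0, 0.002], 'joint_efforts': [0.001, -66.787, 0.985, -31.447, -0.061, 0.043, 0.0], 'position': [0.24, -0.576, 0.226], 'ee_rot': [-3.079, -0.616, 0.001], 'force': [0.881, 0.34, -0.172], 'ft_torque': [-0.012, 0.021, 0.009], 'gripper_force': 0.0, 'width': 1.004} 0.0188
scene 44.32375858382596 324.26821227221575 189.44869530373444 [-0.06206302  0.          0.          0.          0.        ] [[0.789, 0.519, -0.328, 0.842], [0.614, -0.653, 0.443, -0.504], [0.016, -0.551, -0.834, 1.012], [0.0, 0.0, 0.0, 1.0]]
top 43.4360900742486 316.92459319054467 200.98376968296432 [-0.08426233  0.          0.          0.          0.        ] [[0.002, -0.997, 0.08, 0.354], [-1.0, -0.004, -0.014, 0.006], [0.015, -0.08, -0.997, 1.276], [0.0, 0.0, 0.0, 1.0]]
wrist 58.13265030417814 314.9305854649378 206.16187988853883 [0.02627914 0.         0.         0.         0.        ] [[0.385, -0.879, -0.28, 0.315], [-0.923, -0.368, -0.115, -0.545], [-0.002, 0.302, -0.953, 0.384], [0.0, 0.0, 0.0, 1.0]]
```

View pics/scene0.png

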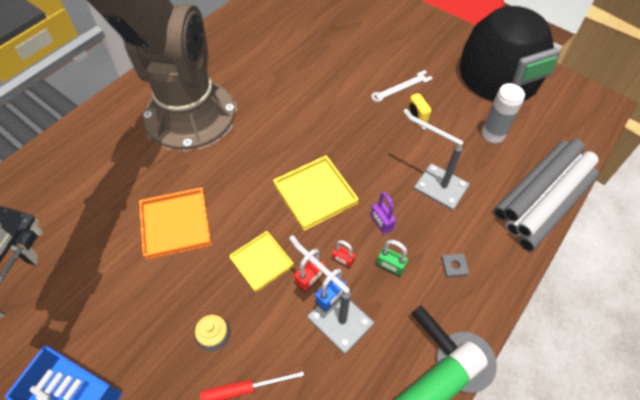

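View pics/top0.png

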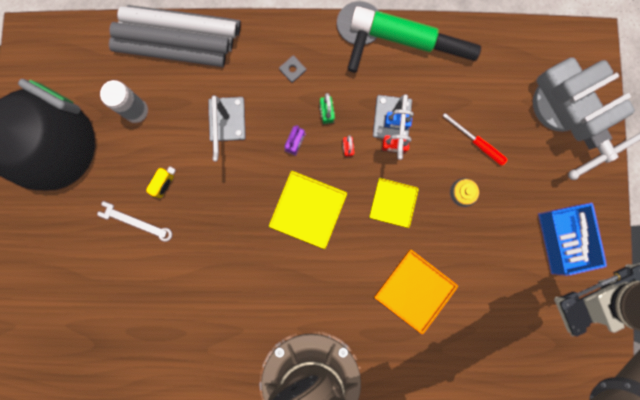

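The scene view shows the loaded hook (tip ~(293,240), post ~(345,293)) with red in front and blue behind. The spare hook is at tip (407,112), post (458,143), and the large yellow tray at (316,192). In the top view the loaded hook runs (402,157) to (404,98), the spare hook (215,158) to (222,110), and the tray centre is (308,210).

```bash
cat > h.py <<'E'
from cell import *
import cv2,numpy as np
def K(p):
    f=200/np.tan(np.radians(p["vertical_fov"])/2);return np.array([[f,0,p["cx"]],[0,f,p["cy"]],[0,0,1]])
def ray(p,px):
    q=cv2.undistortPoints(np.array([[px]],float),K(p),np.array(p["dist_coeffs"]))[0,0]
    T=np.array(p["T"]);d=T[:3,:3]@[q[0],q[1],1];return T[:3,3],d/np.linalg.norm(d)
def atz(p,px,z):
    o,d=ray(p,px);return o+d*(z-o[2])/d[2]
def tri(*obs):
    A=np.zeros((3,3));b=np.zeros(3)
    for p,px in obs:
        o,d=ray(p,px);M=np.eye(3)-np.outer(d,d);A+=M;b+=M@o
    x=np.linalg.solve(A,b);return x,[np.linalg.norm(np.cross(x-ray(p,px)[0],ray(p,px)[1])) for p,px in obs]
def proj(p,X):
    T=np.linalg.inv(np.array(p["T"]));r=cv2.Rodrigues(T[:3,:3])[0]
    return cv2.projectPoints(np.atleast_2d(X).astype(float),r,T[:3,3],K(p),np.array(p["dist_coeffs"]))[0][:,0]
E
python3 - <<'E'
from h import *
for c in("scene","top"):
    get_image(c)
    for q in("red_lock","blue_lock","spare_hook","tray"):
        for d in silhouettes(q,c)[:4]:
            m=d["mask"];ys,xs=np.nonzero(m);print(c,q,round(d["p"],2),np.round(d["pixel"]),m.sum(),xs.min(),xs.max(),ys.min(),ys.max())
            if q=="tray": r=cv2.minAreaRect(np.c_[xs,ys].astype(np.float32));print("   ",r, atz(camera_params(c),r[0],.02))
s=cv2.imread("pics/scene0.png");t=cv2.imread("pics/top0.png")
def cr(im,x,y,w,h): return cv2.resize(im[y:y+h,x:x+w],(400,300),interpolation=cv2.INTER_CUBIC)
cv2.imwrite("pics/c1.png",np.vstack([np.hstack([cr(s,280,225,100,75),cr(s,385,90,100,75)]),np.hstack([cr(t,350,90,100,75),cr(t,180,90,100,75)])]))
E
```

```text
scene red_lock 0.96 [383. 213.] 615 371 395 193 233
scene red_lock 0.95 [305. 275.] 664 295 324 250 290
scene red_lock 0.82 [345. 258.] 427 332 355 241 267
scene blue_lock 0.62 [331. 289.] 773 315 346 269 310
scene spare_hook 0.66 [445. 182.] 1777 406 467 112 207
scene tray 0.94 [172. 222.] 3917 139 210 188 258
    ((173.09461975097656, 223.0675506591797), (60.66322326660156, 68.55436706542969), 80.53767395019531) [ 0.23456961 -0.26857905  0.02      ]
scene tray 0.76 [263. 260.] 2077 230 292 232 291
    ((261.1783447265625, 260.3702697753906), (45.803871154785156, 48.67121124267578), 53.97262954711914) [ 0.45780371 -0.2118024   0.02      ]
scene tray 0.68 [314. 192.] 3541 274 357 156 229
    ((315.8230895996094, 191.6631317138672), (57.650604248046875, 68.48458862304688), 64.02560424804688) [0.43949998 0.00564369 0.02      ]
top red_lock 0.8 [395. 144.] 375 381 409 135 152
top red_lock 0.8 [296. 136.] 362 285 304 127 154
top red_lock 0.66 [347. 149.] 210 342 353 137 158
top blue_lock 0.62 [398. 121.] 511 383 413 110 130
top spare_hook 0.56 [227. 122.] 1552 209 245 97 160
top tray 0.96 [413. 295.] 3630 375 456 250 332
    ((415.74005126953125, 291.1800231933594), (60.99999237060547, 61.399993896484375), 36.869895935058594) [ 0.22994598 -0.25953395  0.02      ]
top tray 0.61 [309. 210.] 3472 271 344 173 245
    ((307.0428771972656, 209.03439331054688), (59.9811897277832, 59.633880615234375), 20.323137283325195) [0.43454922 0.01238499 0.02      ]
```

View pics/c1.png

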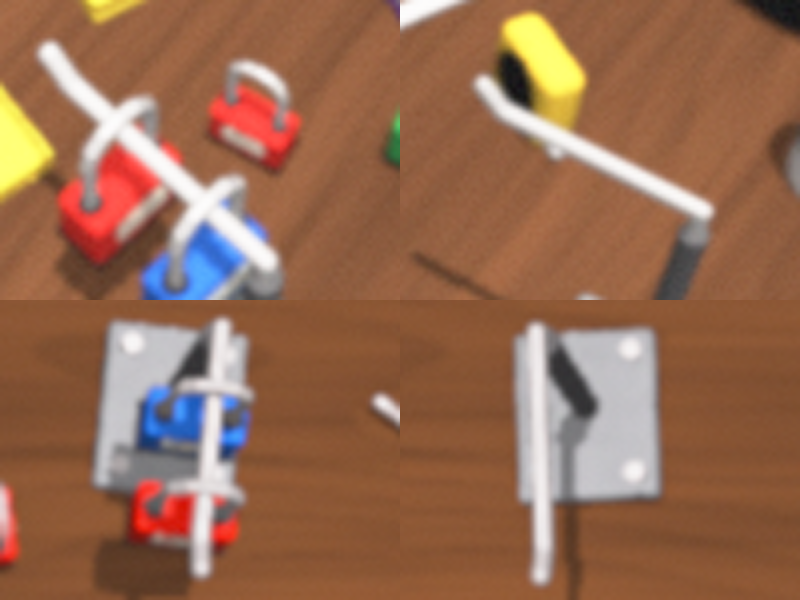

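The crops give the end points of both rods in both views: loaded tip scene (292,237) / top (400.5,158), and spare tip scene (405.7,110.5) / top (215,160).

```bash
python3 - <<'E'
from h import *
S=camera_params("scene");T=camera_params("top")
P={"Ltip":((292.3,237.5),(400.5,158)),"Lpost":((347,290),(405.6,96)),"Stip":((405.8,110.8),(215.2,160.3)),"Spost":((462,142.5),(214.2,97)),"redapex":((280+140/4,225+103/4),(402,137)),"blueapex":((280+230/4,225+183/4),(404,111))}
R={}
for k,(a,b) in P.items():
    x,e=tri((S,a),(T,b));R[k]=x;print(k,x.round(4),np.round(e,4))
for h in "LS":
    d=R[h+"post"]-R[h+"tip"];print(h,np.linalg.norm(d[:2]),np.degrees(np.arctan2(d[1],d[0])))
s=observe();print(cv2.Rodrigues(np.array(s["ee_rot"]))[0].round(3),s["clock"])
E
```

```text
Ltip [ 0.5375 -0.1918  0.1918] [0.0015 0.0015]
Lpost [ 0.6793 -0.208   0.1819] [0.0005 0.0005]
Stip [0.531  0.2137 0.1911] [0.0018 0.0018]
Spost [0.6748 0.2206 0.1827] [0.0013 0.0013]
redapex [ 0.5865 -0.192   0.197 ] [0.0059 0.0059]
blueapex [ 0.644  -0.1979  0.1979] [0.005 0.005]
L 0.14278337167539276 -6.501575480525637
S 0.14402814490303173 2.7264303790075415
[[ 0.923  0.385 -0.   ]
 [ 0.385 -0.923 -0.   ]
 [-0.     0.    -1.   ]] 0.65
```

>>> {"name": "jog_arm", "arguments": {"motion": [[[0.03,-0.014,-0.05,0,0,0,-1],[0.467,-0.215,-0.055,0,0,0.1,-1],[0.467,-0.215,-0.055,0,0,0.2,-1],[0.467,-0.215,-0.055,0,0,0.3,-1],[0.467,-0.215,-0.055,0,0,0.4,-1],[0.467,-0.215,-0.055,0,0,0.508,-1],[0.467,-0.215,-0.055,0,0,0.508,-1],[0.467,-0.215,-0.055,0,0,0.508,-1],[0.467,-0.215,-0.055,0,0,0.508,-1],[0.467,-0.215,-0.055,0,0,0.508,-1]]], "force": 30}}

```text
clock: 1.48
position: [0.511, -0.2828, 0.2773]
ee_rot: [3.136, -0.178, 0.001]
force: [0.2, -1.1, -0.1]
width: 1.0
gripper_force: 0.0
```

```bash
cat > look.py <<'E'
import sys,pickle
from h import *
n=sys.argv[1];p=camera_params("wrist");im=get_image("wrist");cv2.imwrite(f"pics/{n}.png",im[:,:,::-1]);pickle.dump(p,open(f"pics/{n}.pkl","wb"))
s=observe();R=cv2.Rodrigues(np.array(s["ee_rot"]))[0]
print(s["clock"],np.round(s["position"],4),R.round(4).tolist(),np.round(s["force"],1),round(s["width"]*92,1))
def to(x,y,z): return (R.T@(np.array([x,y,z])-s["position"])).round(4)
E
python3 look.py w1; python3 -c "
from look import *" w1b >/dev/null; python3 - <<'E'
import sys;sys.argv=["","w1b"]
from look import *
print(to(.588,-.198,.28))
E
```

```text
1.5333 [ 0.5177 -0.2736  0.2774] [[0.9947, -0.1023, 0.0044], [-0.1024, -0.9947, 0.0047], [0.0039, -0.0051, -1.0]] [6.5 7.2 1.3] 91.9
1.6333 [ 0.5126 -0.2804  0.2769] [[0.9944, -0.1057, 0.001], [-0.1057, -0.9944, 0.0014], [0.0009, -0.0015, -1.0]] [-0.7 -0.4  0.1] 91.9
[ 0.0663 -0.09   -0.0029]
```

>>> {"name": "jog_arm", "arguments": {"motion": [[[0.03,-0.04,0,0,0,0,-1],[0.066,-0.09,-0.003,0,0,0,-1],[0.066,-0.09,-0.003,0,0,0,-1],[0.066,-0.09,-0.003,0,0,0,-1],[0.066,-0.09,-0.003,0,0,0,-1]]]}}

```text
clock: 2.05
position: [0.586, -0.2019, 0.2796]
ee_rot: [-3.137, 0.175, 0.001]
force: [0.1, -0.4, -0.3]
width: 1.001
gripper_force: 0.0
```

```bash
python3 look.py w2; python3 - <<'E'
import cv2,numpy as np
a=cv2.imread("pics/w1.png");b=cv2.imread("pics/w2.png")
cv2.imwrite("pics/w12.png",cv2.resize(np.vstack([a,b]),(480,600)))
E
```

```text
2.1 [ 0.585  -0.2037  0.2797] [[0.9935, -0.1137, -0.0009], [-0.1137, -0.9935, -0.0009], [-0.0008, 0.001, -1.0]] [0.3 0.4 0.3] 91.8
```

View pics/w2.png

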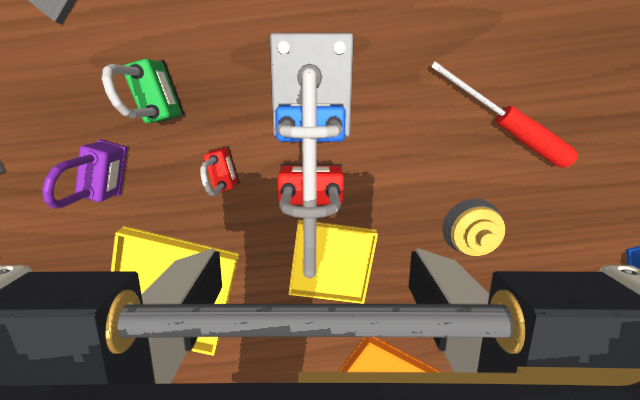

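The wrist view shows the rod from (309,75) at the post to its tip at (309,270). The red shackle apex is at (310,209) and the blue one at (309,133).

```bash
python3 - <<'E'
from h import *
import pickle
p=pickle.load(open("pics/w2.pkl","rb"));T=camera_params("top");S=camera_params("scene")
for n,px,z in(("tip",(309,270),.195),("rodpost",(309,76),.185),("redapex",(310,209),.189),("blueapex",(310,132),.189),("rleg1",(287,188),.125),("rleg2",(333,188),.125),("bleg1",(285,124),.125),("bleg2",(337,124),.125)):
    print(n,atz(p,px,z).round(4))
print(tri((p,(310,209)),(S,(315,250.7)),(T,(402,137))),tri((p,(309,270)),(S,(292.3,237.5)),(T,(400.5,158))))
# tray centre with edges
for c,P in(("top",T),("scene",S)):
    im=get_image(c);h=cv2.cvtColor(im,cv2.COLOR_RGB2HSV);m=cv2.inRange(h,(26,120,120),(34,255,255))
    n,l,st,ce=cv2.connectedComponentsWithStats(m);i=[j for j in range(1,n) if st[j,4]>1500]
    for j in i:
        r=cv2.minAreaRect(np.argwhere(l==j)[:,::-1].astype(np.float32));b=cv2.boxPoints(r);w=np.array([atz(P,q,.022) for q in b]);print(c,st[j,4],w[:,:2].round(3).tolist(),w.mean(0).round(4),np.linalg.norm(np.diff(w,axis=0),axis=1).round(3))
E
```

```text
tip [ 0.5408 -0.1918  0.195 ]
rodpost [ 0.6768 -0.2075  0.185 ]
redapex [ 0.5865 -0.1978  0.189 ]
blueapex [ 0.6412 -0.2041  0.189 ]
rleg1 [ 0.5878 -0.1763  0.125 ]
rleg2 [ 0.5832 -0.2173  0.125 ]
bleg1 [ 0.6436 -0.1822  0.125 ]
bleg2 [ 0.6387 -0.226   0.125 ]
(array([ 0.58730276, -0.19409923,  0.19607926]), [np.float64(0.004254813270364403), np.float64(0.007201213811475369), np.float64(0.005357400432377561)]) (array([ 0.53773232, -0.19168942,  0.1906794 ]), [np.float64(0.0007342517156550203), np.float64(0.001358404693109861), np.float64(0.0018420495610885278)])
top 3669 [[0.39, 0.11], [0.533, 0.055], [0.477, -0.087], [0.335, -0.032]] [0.4338 0.0114 0.022 ] [0.153 0.153 0.152]
```

>>> {"name": "jog_arm", "arguments": {"motion": [[[0,-0.006,0.03,0,0,0,-1],[0,-0.006,0.06,0,0,0,-1],[0,-0.006,0.085,0,0,0,-1],[0,-0.006,0.11,0,0,0,-1],[0,-0.006,0.125,0,0,0,-1],[0,-0.006,0.133,0,0,0,-1],[0,-0.006,0.133,0,0,0,-1],[0,-0.006,0.133,0,0,0,-1]]]}}

```text
clock: 2.87
position: [0.5861, -0.1978, 0.1475]
ee_rot: [3.136, -0.18, 0.0]
force: [0.2, -0.6, -0.4]
width: 0.996
gripper_force: 0.0
```

>>> {"name": "jog_arm", "arguments": {"motion": [[[0,0,0,0,0,0,0.3],[0,0,0,0,0,0,0.3],[0,0,0,0,0,0,0.3],[0,0,0,0,0,0,0.3],[0,0,0,0,0,0,1],[0,0,0,0,0,0,1],[0,0,0,0,0,0,1],[0,0,0,0,0,0,1]]], "force": 30}}

```text
clock: 3.53
position: [0.5862, -0.1968, 0.147]
ee_rot: [3.136, -0.178, -0.0]
force: [-0.4, -0.3, 0.9]
width: 0.509
gripper_force: 30.0
```

>>> {"name": "jog_arm", "arguments": {"motion": [[[0,0,-0.007,0,0,0,1],[0,0,-0.017,0,0,0,1],[0,0,-0.027,0,0,0,1],[0,0,-0.027,0,0,0,1],[-0.01,0,-0.027,0,0,0,1],[-0.025,0,-0.027,0,0,0,1],[-0.045,0,-0.027,0,0,0,1],[-0.065,0,-0.027,0,0,0,1],[-0.08,0,-0.027,0,0,0,1],[-0.1,0,-0.027,0,0,0,1]]], "force": 45}}

```text
clock: 4.37
position: [0.4868, -0.1851, 0.1743]
ee_rot: [3.136, -0.177, 0.002]
force: [0.2, 0.0, -3.5]
width: 0.511
gripper_force: 45.0
```

```bash
python3 - <<'E'
import sys;sys.argv=["","w3"]
from look import *
print(to(.45,.21,.215),to(.48,.2122,.178))
E
```

```text
4.4167 [ 0.4822 -0.185   0.1739] [[0.9935, -0.1139, -0.0031], [-0.1139, -0.9935, 0.0002], [-0.0032, 0.0001, -1.0]] [-5.8  0.6 -4.3] 46.6
[-0.0771 -0.3887 -0.0409] [-0.0474 -0.3943 -0.004 ]
```

View pics/w3.png

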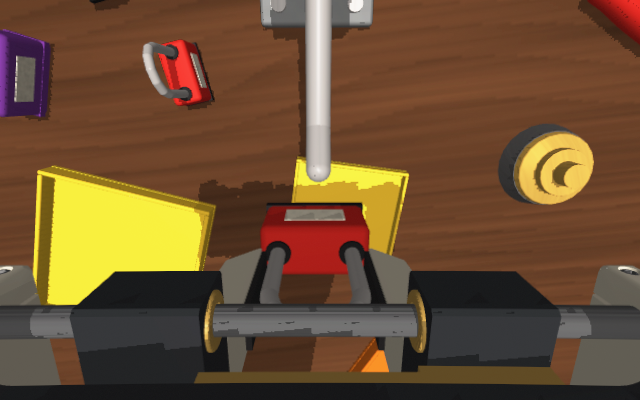

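The red lock is gripped and clear of the hook tip (318,170). Next it goes to the spare hook.

>>> {"name": "jog_arm", "arguments": {"motion": [[[-0.003,-0.01,-0.01,0,0,0,1],[-0.01,-0.035,-0.025,0,0,0,1],[-0.02,-0.07,-0.041,0,0,-0.03,1],[-0.03,-0.11,-0.041,0,0,-0.06,1],[-0.037,-0.15,-0.041,0,0,-0.09,1],[-0.045,-0.19,-0.041,0,0,-0.12,1],[-0.052,-0.23,-0.041,0,0,-0.15,1],[-0.06,-0.27,-0.041,0,0,-0.161,1],[-0.067,-0.31,-0.041,0,0,-0.161,1],[-0.067,-0.345,-0.041,0,0,-0.161,1]]]}}

```text
clock: 5.25
position: [0.4582, 0.1693, 0.2162]
ee_rot: [-3.139, -0.079, -0.002]
force: [0.6, 0.2, -3.2]
width: 0.51
gripper_force: 45.0
```

```bash
python3 - <<'E'
import sys;sys.argv=["","w4"]
from look import *
print(to(.455,.21,.18))
E
```

```text
5.3 [0.4591 0.1771 0.2167] [[0.9984, 0.0566, 0.0031], [0.0566, -0.9984, 0.0068], [0.0034, -0.0066, -1.0]] [ 1.9  9.7 -1.4] 47.3
[-0.0023 -0.0328  0.0369]
```

>>> {"name": "jog_arm", "arguments": {"motion": [[[-0.002,-0.02,0.005,0,0,0,1],[-0.002,-0.036,0.01,0,0,0,1],[-0.002,-0.036,0.01,0,0,0,1],[-0.002,-0.036,0.01,0,0,0,1]]]}}

```text
clock: 5.63
position: [0.4555, 0.2024, 0.2054]
ee_rot: [-3.14, -0.079, -0.0]
force: [0.3, -0.6, -2.7]
width: 0.505
gripper_force: 45.0
```

```bash
python3 look.py w5
```

```text
5.6833 [0.4559 0.2012 0.2054] [[0.9988, 0.0485, 0.0005], [0.0485, -0.9988, 0.0], [0.0005, -0.0, -1.0]] [ 0.2 -1.  -3. ] 46.8
```

View pics/w5.png

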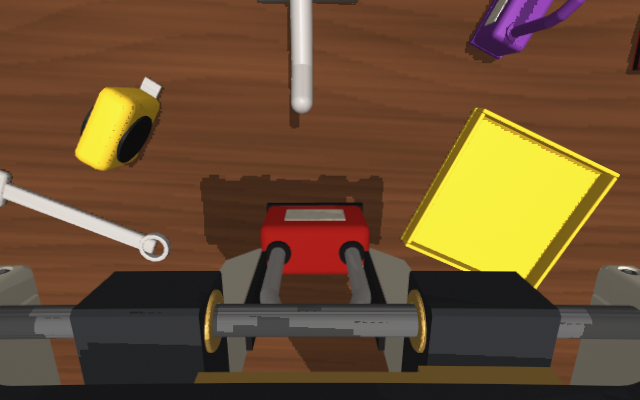

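The spare hook's tip is at (302,101) with its rod running up to (301,5). The red lock sits in the grip at (315,235).

```bash
python3 - <<'E'
import sys;sys.argv=["","w5b"]
from look import *
import pickle
p=pickle.load(open("pics/w5.pkl","rb"))
t=atz(p,(302,102),.195);r=atz(p,(301,5),.185);print(t,r,np.degrees(np.arctan2(*(r-t)[1::-1])))
print(tri((p,(302,102)),(camera_params("scene"),(405.8,110.8)),(camera_params("top"),(215.2,160.3))))
print("above",to(.455,.2105,.177))
E
```

```text
5.7333 [0.456  0.2006 0.2054] [[0.9989, 0.0472, 0.0007], [0.0472, -0.9989, -0.0002], [0.0006, 0.0002, -1.0]] [ 0.  -0.3 -3.1] 47.1
[0.53200889 0.2127874  0.195     ] [0.57234205 0.21515762 0.185     ] 3.363179851603167
(array([0.53132412, 0.21324294, 0.191635  ]), [np.float64(0.000683176397063232), np.float64(0.0016908562262091132), np.float64(0.002010619200158575)])
above [-0.0006 -0.01    0.0284]
```

>>> {"name": "jog_arm", "arguments": {"motion": [[[0,-0.006,0.015,0,0,0,1],[0,-0.01,0.031,0,0,0,1],[0.01,-0.01,0.031,0,0,0,1],[0.03,-0.01,0.031,0,0,0,1],[0.055,-0.01,0.031,0,0,0,1],[0.08,-0.01,0.031,0,0,0,1],[0.105,-0.01,0.031,0,0,0,1],[0.13,-0.01,0.031,0,0,0,1],[0.147,-0.01,0.031,0,0,0,1],[0.155,-0.01,0.031,0,0,0,1]]]}}

```text
clock: 6.57
position: [0.6136, 0.2163, 0.1745]
ee_rot: [3.14, 0.07, 0.003]
force: [-0.3, -1.1, -2.8]
width: 0.507
gripper_force: 45.0
```

>>> {"name": "jog_arm", "arguments": {"motion": [[[0,0,0,0,0,0,1],[0,0,0.008,0,0,0,1],[0,0,0.016,0,0,0,1],[0,0,0.022,0,0,0,1],[0,0,0.026,0,0,0,1],[0,0,0.026,0,0,0,1],[0,0,0.026,0,0,0,1]]]}}

```text
clock: 7.15
position: [0.6095, 0.2183, 0.1477]
ee_rot: [3.14, 0.076, -0.001]
force: [0.7, 0.8, -2.4]
width: 0.507
gripper_force: 45.0
```

```bash
python3 look.py w6; python3 - <<'E'
from h import *
a=get_image("scene")[60:240,360:520];b=get_image("top")[80:220,150:360]
a=cv2.resize(a,(400,450),interpolation=2);b=cv2.resize(b,(400,450),interpolation=2)
cv2.imwrite("pics/c6.png",np.hstack([a,b])[:,:,::-1])
E
```

```text
7.2 [0.6097 0.2184 0.1479] [[0.9988, 0.048, -0.0001], [0.048, -0.9988, -0.0001], [-0.0001, 0.0001, -1.0]] [-0.6  0.1 -3.3] 46.8
```

View pics/c6.png

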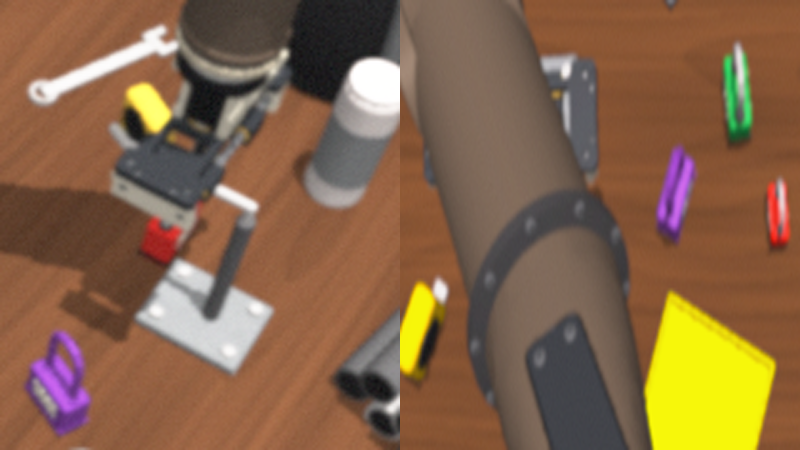

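The crop shows the red lock on the rod at about (160,240), though the wrist still carries its weight. I'll lower a few more mm.

>>> {"name": "jog_arm", "arguments": {"motion": [[[0,0,0.001,0,0,0,1],[0,0,0.002,0,0,0,1],[0,0,0.003,0,0,0,1],[0,0,0.003,0,0,0,1],[0,0,0.003,0,0,0,1]]]}}

```text
clock: 7.72
position: [0.6105, 0.2187, 0.1467]
ee_rot: [-3.14, -0.075, -0.003]
force: [-3.3, -1.5, 10.4]
width: 0.512
gripper_force: 45.0
```

>>> {"name": "jog_arm", "arguments": {"motion": [[[0,0,0.001,0,0,0,0.3],[0,0,0.001,0,0,0,-0.3],[0,0,0.001,0,0,0,-1],[0,0,0.001,0,0,0,-1],[0,0,0.001,0,0,0,-1],[0,0,0.001,0,0,0,-1],[0,0,-0.03,0,0,0,-1],[0,0,-0.06,0,0,0,-1],[0,0,-0.09,0,0,0,-1],[0,0,-0.12,0,0,0,-1]]]}}

```text
clock: 8.55
position: [0.6097, 0.2183, 0.2661]
ee_rot: [3.141, 0.075, -0.001]
force: [1.1, 0.8, 0.4]
width: 0.994
gripper_force: 0.0
```

```bash
python3 - <<'E'
import sys;sys.argv=["","w7"]
from look import *
print(to(.641,-.204,.28))
E
```

```text
8.6 [0.6121 0.2196 0.2729] [[0.9988, 0.0476, 0.0077], [0.0476, -0.9989, 0.0036], [0.0079, -0.0032, -1.0]] [0.9 0.9 5.2] 91.9
[ 0.0088  0.4244 -0.0084]
```

View pics/w7.png

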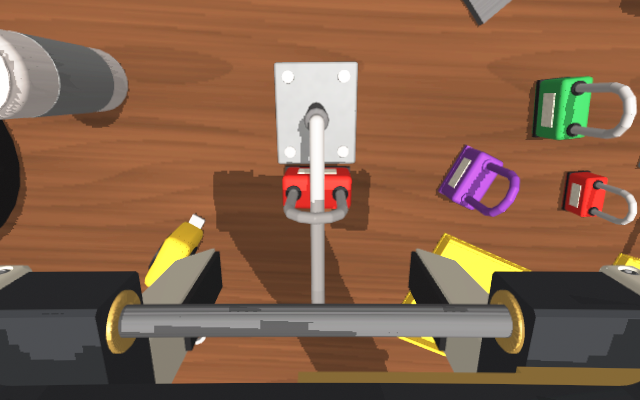

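The red lock hangs on the spare hook, apex at (317,215). Now to the blue one.

>>> {"name": "jog_arm", "arguments": {"motion": [[[0,0.03,-0.013,0,0,0.02,-1],[0,0.07,-0.013,0,0,0.04,-1],[0,0.11,-0.013,0,0,0.06,-1],[0.004,0.15,-0.013,0,0,0.08,-1],[0.004,0.19,-0.013,0,0,0.1,-1],[0.004,0.23,-0.013,0,0,0.12,-1],[0.009,0.27,-0.013,0,0,0.14,-1],[0.009,0.31,-0.013,0,0,0.161,-1],[0.009,0.35,-0.013,0,0,0.161,-1],[0.009,0.385,-0.013,0,0,0.161,-1]]]}}

```text
clock: 9.43
position: [0.637, -0.169, 0.2776]
ee_rot: [3.136, -0.18, -0.0]
force: [0.7, 0.4, 0.3]
width: 1.003
gripper_force: 0.0
```

```bash
python3 - <<'E'
import sys;sys.argv=["","w8a"]
from look import *
print(to(.641,-.204,.28))
E
```

```text
9.4833 [ 0.636  -0.1786  0.2772] [[0.9924, -0.1234, -0.0012], [-0.1234, -0.9923, -0.0065], [-0.0004, 0.0066, -1.0]] [-1.3 -8.3 -0.1] 92.1
[ 0.0081  0.0246 -0.0027]
```

>>> {"name": "jog_arm", "arguments": {"motion": [[[0.004,0.02,0,0,0,0,-1],[0.008,0.034,0,0,0,0,-1],[0.008,0.034,0,0,0,0,-1],[0.008,0.034,0,0,0,0,-1]]]}}

```text
clock: 9.82
position: [0.6414, -0.2006, 0.2775]
ee_rot: [-3.136, 0.179, 0.001]
force: [-0.0, 0.9, 0.5]
width: 1.001
gripper_force: 0.0
```

```bash
python3 look.py w8
```

```text
9.8667 [ 0.6416 -0.1992  0.2776] [[0.9937, -0.1123, -0.0003], [-0.1123, -0.9937, 0.0009], [-0.0004, -0.0008, -1.0]] [-0.3  0.6 -0.4] 91.9
```

View pics/w8.png

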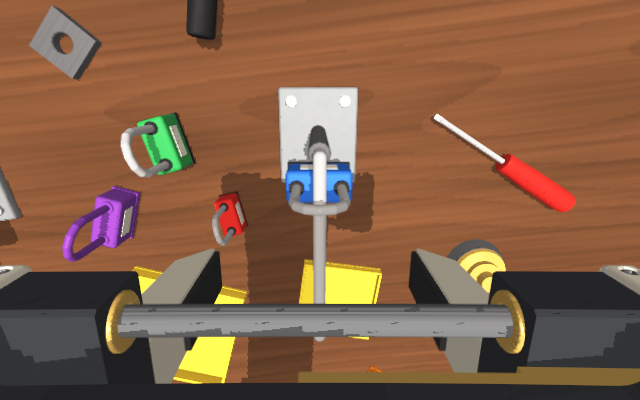

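The blue lock's shackle apex is at (319,208) and its legs at (296,190) and (342,190).

```bash
python3 - <<'E'
import sys;sys.argv=["","w8b"]
from look import *
import pickle
p=pickle.load(open("pics/w8.pkl","rb"))
a=atz(p,(319,208),.189);print(a,atz(p,(296,189),.125),atz(p,(342,189),.125),atz(p,(319,156),.185));print(to(a[0],a[1],.147))
E
```

```text
9.9167 [ 0.6417 -0.1986  0.2778] [[0.9938, -0.1112, -0.0], [-0.1112, -0.9938, 0.0011], [-0.0002, -0.0011, -1.0]] [-0.2  0.6 -0.2] 92.1
[ 0.6426652  -0.20313016  0.189     ] [ 0.64203174 -0.18310374  0.125     ] [ 0.63738488 -0.22385554  0.125     ] [ 0.67934736 -0.20722797  0.185     ]
[0.0015 0.0046 0.1308]
```

>>> {"name": "jog_arm", "arguments": {"motion": [[[0,0.004,0.03,0,0,0,-1],[0,0.004,0.06,0,0,0,-1],[0,0.004,0.085,0,0,0,-1],[0,0.004,0.11,0,0,0,-1],[0,0.004,0.125,0,0,0,-1],[0,0.004,0.131,0,0,0,-1],[0,0.004,0.131,0,0,0,-1],[0,0.004,0.131,0,0,0,-1]]]}}

```text
clock: 10.58
position: [0.6416, -0.2035, 0.1478]
ee_rot: [-3.136, 0.176, -0.001]
force: [-0.3, 0.4, 1.2]
width: 1.0
gripper_force: 0.0
```

>>> {"name": "jog_arm", "arguments": {"motion": [[[0,0,0,0,0,0,0.3],[0,0,0,0,0,0,0.3],[0,0,0,0,0,0,0.3],[0,0,0,0,0,0,0.3],[0,0,0,0,0,0,1],[0,0,0,0,0,0,1],[0,0,0,0,0,0,1],[0,0,0,0,0,0,1]]], "force": 45}}

```text
clock: 11.25
position: [0.641, -0.2042, 0.1469]
ee_rot: [-3.136, 0.178, 0.0]
force: [-0.2, 0.9, 0.7]
width: 0.507
gripper_force: 45.0
```

>>> {"name": "jog_arm", "arguments": {"motion": [[[0,0,-0.007,0,0,0,1],[0,0,-0.017,0,0,0,1],[0,0,-0.027,0,0,0,1],[0,0,-0.027,0,0,0,1],[-0.01,0,-0.027,0,0,0,1],[-0.025,0,-0.027,0,0,0,1],[-0.05,0,-0.027,0,0,0,1],[-0.075,0,-0.027,0,0,0,1],[-0.1,0,-0.027,0,0,0,1],[-0.125,0,-0.027,0,0,0,1]]]}}

```text
clock: 12.08
position: [0.5157, -0.1902, 0.1742]
ee_rot: [3.136, -0.178, 0.001]
force: [0.2, -0.4, -3.3]
width: 0.51
gripper_force: 45.0
```

>>> {"name": "jog_arm", "arguments": {"motion": [[[-0.02,0,0,0,0,0,1],[-0.035,0,0,0,0,0,1],[-0.035,0,0,0,0,0,1],[-0.035,0,0,0,0,0,1]]]}}

```text
clock: 12.42
position: [0.4818, -0.1866, 0.1746]
ee_rot: [3.136, -0.179, 0.002]
force: [0.3, -0.2, -3.0]
width: 0.508
gripper_force: 45.0
```

```bash
python3 - <<'E'
import sys;sys.argv=["","w9"]
from look import *
print(to(.435,.01,.17))
for d in silhouettes("blue_lock","wrist")[:2]:print(d["p"],d["pixel"],d["mask"].sum())
# tray from wrist pictures w4,w5 by z=.022 border
import pickle
for n in("w5",):
    im=cv2.imread(f"pics/{n}.png");p=pickle.load(open(f"pics/{n}.pkl","rb"))
    for q in((480,109),(618,177),(404,241)):print(n,atz(p,q,.022).round(4))
E
```

```text
12.4667 [ 0.4827 -0.1866  0.1746] [[0.9936, -0.1132, 0.0016], [-0.1132, -0.9936, -0.0005], [0.0017, 0.0003, -1.0]] [-0.4 -0.7 -3.5] 47.0
[-0.0696 -0.1899  0.0044]
0.63 [317.1, 238.8] 8562
w5 [0.5289 0.0565 0.022 ]
w5 [ 0.4724 -0.0851  0.022 ]
w5 [0.3958 0.1088 0.022 ]
```

>>> {"name": "jog_arm", "arguments": {"motion": [[[-0.005,-0.01,0,0,0,0,1],[-0.015,-0.035,0,0,0,0,1],[-0.03,-0.07,0,0,0,0,1],[-0.045,-0.11,0,0,0,0,1],[-0.058,-0.15,0,0,0,0,1],[-0.066,-0.175,0.01,0,0,0,1],[-0.07,-0.19,0.03,0,0,0,1],[-0.07,-0.19,0.05,0,0,0,1],[-0.07,-0.19,0.07,0,0,0,1],[-0.07,-0.19,0.085,0,0,0,1]]]}}

```text
clock: 13.35
position: [0.4337, 0.0117, 0.0877]
ee_rot: [-3.136, 0.175, 0.001]
force: [0.0, -0.4, -3.8]
width: 0.513
gripper_force: 45.0
```

>>> {"name": "jog_arm", "arguments": {"motion": [[[0,0,0.004,0,0,0,1],[0,0,0.008,0,0,0,1],[0,0,0.011,0,0,0,1],[0,0,0.013,0,0,0,1],[0,0,0.013,0,0,0,1],[0,0,0.013,0,0,0,1]]]}}

```text
clock: 13.85
position: [0.4344, 0.0104, 0.0764]
ee_rot: [-3.136, 0.178, -0.002]
force: [0.8, -0.8, -4.0]
width: 0.508
gripper_force: 45.0
```

```bash
python3 look.py w10
```

```text
13.9 [0.4344 0.0103 0.0764] [[0.9936, -0.1133, 0.001], [-0.1133, -0.9936, 0.0], [0.001, -0.0001, -1.0]] [ 0.4 -0.2 -2.3] 46.8
```

View pics/w10.png

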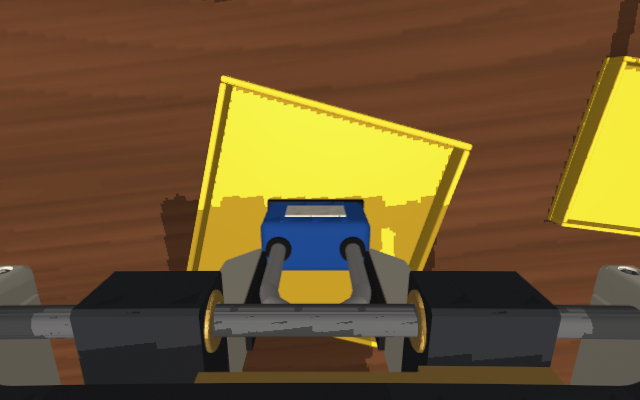

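The blue lock at (316,235) is over the inside of the larger yellow tray and still carried. I'll lower the last millimetres until it touches.

>>> {"name": "jog_arm", "arguments": {"motion": [[[0,0,0.001,0,0,0,1],[0,0,0.002,0,0,0,1],[0,0,0.003,0,0,0,1],[0,0,0.003,0,0,0,1],[0,0,0.003,0,0,0,1]]]}}

```text
clock: 14.32
position: [0.4346, 0.0102, 0.0737]
ee_rot: [3.136, -0.178, 0.002]
force: [-3.0, -2.1, 10.1]
width: 0.509
gripper_force: 45.0
```

>>> {"name": "jog_arm", "arguments": {"motion": [[[0,0,0,0,0,0,0.3],[0,0,0,0,0,0,-0.3],[0,0,0,0,0,0,-1],[0,0,0,0,0,0,-1],[0,0,0,0,0,0,-1],[0,0,0,0,0,0,-1],[0,0,-0.03,0,0,0,-1],[0,0,-0.06,0,0,0,-1],[0,0,-0.09,0,0,0,-1],[0,0,-0.12,0,0,0,-1]]]}}

```text
clock: 15.15
position: [0.4335, 0.0104, 0.1942]
ee_rot: [-3.136, 0.177, 0.001]
force: [1.0, -0.5, -0.3]
width: 0.998
gripper_force: 0.0
```

>>> {"name": "jog_arm", "arguments": {"motion": [[[-0.02,0.03,-0.02,0,0,0,-1],[-0.04,0.07,-0.02,0,0,0,-1],[-0.04,0.11,-0.02,0,0,0,-1],[-0.04,0.15,-0.02,0,0,0,-1],[-0.04,0.19,-0.02,0,0,0,-1],[-0.04,0.23,-0.02,0,0,0,-1],[-0.04,0.25,-0.02,0,0,0,-1],[-0.04,0.25,-0.02,0,0,0,-1],[-0.04,0.25,-0.02,0,0,0,-1],[-0.04,0.25,-0.02,0,0,0,-1]]]}}

```text
clock: 15.98
position: [0.366, -0.2327, 0.2127]
ee_rot: [-3.136, 0.177, 0.001]
force: [0.1, 0.1, 0.7]
width: 1.001
gripper_force: 0.0
```

```bash
python3 - <<'E'
from h import *
cv2.imwrite("pics/end.png",get_image("scene")[:,:,::-1]);s=observe();print(s["clock"],s["position"],s["force"],s["width"])
E
```

```text
16.0333 [ 0.36612302 -0.23228633  0.21278824] [-0.56541231  0.37588371  1.54318951] 0.9966285688661773
```

View pics/end.png

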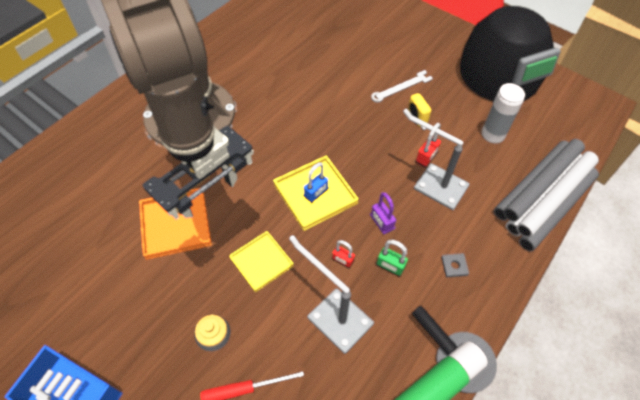

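The red lock hangs on the spare hook at (428,148), the blue one stands upright in the large yellow tray at (316,187), and the gripper is clear of everything.

```bash
python3 -c "
from cell import sign_off
print(sign_off())"
```

```text
the job is handed in; nothing more can be done
None
```

The red padlock hangs on the spare hook and the blue padlock stands upright in the larger yellow tray; I handed the job in at about 16 s of the 64 s allowed, with the gripper clear of everything.

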